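# Clear the hall cabinet into its trays

### The arm

A 7-joint arm with a two-finger parallel gripper is mounted at the origin on the work surface. World frame = base frame: x ahead of the robot, y to its left, z up, the work surface at z = 0. Lengths are in m, angles in rad, forces in N, time in s.
With the tool pointing down it reaches from about 0.425 to 0.825 m from the base axis. Payload 3.6 kg.
Tool frame: the origin (TCP) lies midway between the tips of the shut fingers; the grasp point (between the pads) lies 19 mm behind it; z points along the fingers, x is the direction in which the jaws open and shut, and the axes are right-handed (so a half turn about z gives the same grasp; the last joint's range is limited). The gripper opens to 85 mm and grips with 20 to 120 N. Pads are 22 mm wide; open, the fingers measure 114 mm over their backs; the gripper's body (76 mm by 85 mm) begins 54 mm behind the grasp point. The pads swing forward as they close: fully open they stand 13 mm farther back than shut.
Start: joints at [1.21, 0.615, -0.013, 1.423, 0.008, 1.103, -0.04], TCP at [0.213, -0.614, 0.231] pointing down, gripper open.
Joint ranges: [-3.12, 3.12], [-0.3, 2.06], [-1.34, 1.32], [0.26, 2.42], [-1.36, 4.5], [0.01, 1.98], [-2.84, 2.84]. Speed limits (rad/s): [2.79, 2.79, 3.14, 3.14, 3.14, 3.14, 3.14].

### API

Orientations are given as [roll, pitch, yaw] about the fixed x, y, z axes, in that order (R = Rz(yaw) Ry(pitch) Rx(roll)).
In Python, from plant import ctrl gives the robot as it stands. The module is installed in compiled form; this text tells all that it offers. Calls block until the motion is done:
- ctrl.move_ptp(position, orientation): joint-space move of the TCP to a pose.
- ctrl.move_straight(position, orientation=None, speed=0.15, contact_N=None): straight line of the TCP; orientation=None keeps the orientation; speed is the mean speed in m/s. With contact_N (N) it stops when the force on the tool has changed by that much, and returns True; else False.
- ctrl.set_joints(angles): joint-space move.
- ctrl.gripper_to(opening): opening from 0.0 (shut) to 1.0 (fully open); the grip force is fixed at half the most; returns when the fingers have stopped.
- ctrl.wait(seconds).
- ctrl.ik(position, orientation): joint angles nearest the present ones, or None.
- ctrl.get_image(name): name is "scene" or "side" or "wrist"; returns the picture (420x560x3 uint8, red, green, blue); there is no depth.
- ctrl.get_calibration(name): a dict with "fx", "fy", "cx", "cy" (pixels), "extrinsics" (4x4, takes a point from camera to world coordinates); the wrist camera has in their place "tool_from_camera" (4x4, takes a point from camera to tool coordinates, whose origin is the TCP and whose axes are the tool frame's). Camera axes: x right, y down, z forward; pixel columns grow to the right and rows downward; lengths in m; the calibration is good to about 2 mm. A picture is of the moment at which its call begins: read the wrist's pose just before it. get_calibration takes no time and is no camera call.
A pose or a line that the arm cannot do raises ctrl.PlanningError and nothing moves.
- ctrl.job_done(): hands the job in, once; it reports no verdict.
Trained networks look in the newest picture that a camera, given by its name, has taken for a name from the list of things; names that differ only in an ending like _2 or _b are one class to them, and where a whole thing is asked for, a point or a joint stands for the part that bears it (a point fixed in the world has none). Each returns a list of dicts, best first, with "score" (0 to 1); they miss things now and then, are a little off and sometimes report something else, mostly with a low value. They report only what shows in the picture. A call takes as long as a camera call. They do not tell look-alikes from the thing itself.
- ctrl.spot_in(camera, target): "at" ([row, column] in pixels, amid what is visible of it).
- ctrl.place_of(camera, target): "at" ([row, column] in pixels: a listed point, or the origin of a listed thing).
Readings, each from a call of its own:
- ctrl.current_time_s(): time.
- ctrl.current_qpos(): joint angles.
- ctrl.current_dq(): joint speeds.
- ctrl.current_joint_torque(): joint torques, N m.
- ctrl.current_tcp_pos(): TCP position.
- ctrl.current_tool_rot(): TCP orientation.
- ctrl.current_ft_force(): force on the tool from outside, world axes, zero at the start.
- ctrl.current_ft_torque(): the same for the moment, N m.
- ctrl.current_opening(): opening from 0.0 (shut) to 1.0 (fully open).
Only numpy, scipy, OpenCV 4.12 (cv2) and the standard library are available. Lean on these libraries where they do the work, as an engineer would, in place of code of your own. Each camera call takes 0.05 s, during which the arm holds its last target.

### The job

Sort the things lying on the hall cabinet: lay the pen and the marker side by side and lengthwise on the floor of the low wooden pen tray, and set both dial knobs flat, grip upwards, on the floor of the deeper grey parts tray. Stand the camera gently and upright in the middle of the cork stand, its back parallel to the wooden lip and its lens looking straight out of the open side away from the lip. Leave the wristwatch where it lies, and let go of everything.

Things in the scene. Friction and masses are not known exactly. Their poses are not given: they have to be found in the camera images.
- pen_center (a point): Slim black pen with a six-sided barrel, lying flat; 120 mm long, 12 mm high and about 14 mm wide, 25 g; a round black cap with a thin steel clip on its upper side covers the +x end, a 7 mm steel writing tip projects at the -x end. The point is its centre, 6 mm above what it lies on; x runs along the pen, z up.
- marker_center (a point): Thicker, shorter white marker with a six-sided barrel and a black cap, lying flat; 110 mm long, 17 mm high and about 20 mm wide, 35 g. The point is its centre, 8.5 mm above what it lies on; x runs along the marker (cap at +x), z up.
- big_knob_center (a point): Large cream appliance dial knob lying flat, grip up: round skirt 54 mm in diameter and 9 mm high, with a straight bar grip on top, 46 mm long (x), 14 mm wide (y) and 17 mm high; 26 mm high in all, 40 g. The point is on its axis half-way up, 13 mm above what it lies on; x runs along the bar, z up. Easily taken by the bar from above.
- small_knob_center (a point): Small cream appliance dial knob lying flat, grip up: round skirt 38 mm in diameter and 8 mm high, with a bar grip on top, 33 mm long (x), 12 mm wide (y) and 14 mm high; 22 mm high in all, 40 g. The point is on its axis half-way up, 11 mm above what it lies on; x runs along the bar, z up.
- camera_center (a point): Black compact camera standing on its base: body 28 mm deep (x), 92 mm wide (y), 60 mm high, 170 g. The point is the centre of the body, 30 mm above what it stands on; the lens looks along -x, the flat back is at +x, z up. The front is plain from y = -46 to +5 mm (the lens barrel is beyond), so it can be gripped front to back, 28 mm, there, for instance 8 mm to the -y side of the centre.
- camera_lens (a point): Middle of the front face of the camera's round steel lens barrel, 36 mm in diameter, standing 10 mm out of the camera's front: 24 mm to -x, 25 mm to +y and 1 mm below the camera's centre point; same axes as the camera.
- pen_tray: Fixed low open wooden tray, 110 mm (x) by 180 mm (y, its length) outside, 20 mm high, walls and floor 4 mm thick; the inside is 102 by 172 mm. Origin at the centre of its underside, z up. Holds pen and marker, lying along its y.
- parts_tray: Fixed deeper open grey plastic tray, 100 mm (x) by 150 mm (y) outside, 32 mm high, walls and floor 4 mm thick; the inside is 92 by 142 mm. Origin at the centre of its underside, z up. Holds both knobs, beside one another along its y.
- cam_stand: Fixed flat dark wooden stand with a cork top, 90 mm (x) by 124 mm (y); the cork is 8 mm above the cabinet top. A wooden lip 8 mm thick runs along its +x edge and stands 10 mm above the cork (its inner face at x = +37 mm). Origin at the centre of its underside, z up; the open side is -x, so the camera, set down properly, has the same axes as the stand.
- watch_center (a point): Steel wristwatch with a closed metal bracelet lying on its edge, an oval about 70 by 52 mm, 18 mm high, its round dial upright at one end (33 mm high). The point is the middle of the oval, 9 mm up. To be left alone.
Things that resemble listed ones, but are neither listed nor needed, are in the scene too. Leave any turquoise look-alike of the pen_tray alone. What is shaped like the part that bears camera_center but green is not meant.

How it is judged:
By the outcome, as a careful person would: the job done as asked, in the order asked, and still so for the second after the job is handed in, with the robot touching nothing.
It also fails if it takes over 112 s, if anything falls off the work surface, if the arm or the gripper's body presses on something with over 40 N, if the wrist force passes 120 N, or if a joint passes its speed limit or range.

## Working session

There is one attempt and no reset: what is moved stays moved. The work goes in short steps, each a Python script; the robot and the scene stay as the last script left them, time stands still between calls to the robot, and variables do not carry over. Pictures are saved under pics/ and viewed, and the job is handed in when it is done.

```bash
ls; mkdir -p pics; python3 - <<'E'
from plant import ctrl
import cv2,numpy as np
for n in ["scene","side","wrist"]:
    im=ctrl.get_image(n); cv2.imwrite(f"pics/{n}0.png",im[:,:,::-1])
    c=ctrl.get_calibration(n); print(n,{k:np.round(v,4).tolist() for k,v in c.items()})
    if n=="wrist": continue
    for t in ["pen_center","marker_center","big_knob_center","small_knob_center","camera_center","camera_lens","pen_tray","parts_tray","cam_stand","watch_center"]:
        print(t,[(round(d["score"],2),np.round(d["at"]).astype(int).tolist()) for d in ctrl.place_of(n,t)][:4])
print(ctrl.current_time_s(),ctrl.current_tcp_pos(),ctrl.current_tool_rot())
E
```

```text
pics
scene {'fx': 429.8248, 'fy': 429.8248, 'cx': 275.6323, 'cy': 214.2501, 'extrinsics': [[0.8963, 0.2553, -0.3626, 0.8262], [0.4431, -0.5461, 0.7109, -0.8273], [-0.0165, -0.7979, -0.6026, 0.6894], [0.0, 0.0, 0.0, 1.0]]}
pen_center [(0.61, [278, 191]), (0.23, [219, 274])]
marker_center [(0.46, [151, 301]), (0.37, [196, 298])]
big_knob_center [(0.74, [250, 236])]
small_knob_center [(0.67, [172, 300])]
camera_center [(0.77, [218, 276]), (0.62, [229, 194])]
camera_lens [(0.97, [210, 269]), (0.57, [238, 179])]
pen_tray [(0.96, [318, 102]), (0.9, [394, 173]), (0.88, [324, 289])]
parts_tray [(0.75, [167, 371])]
cam_stand [(0.86, [241, 367])]
watch_center [(0.63, [200, 297])]
side {'fx': 428.2751, 'fy': 428.2751, 'cx': 280.2969, 'cy': 210.0253, 'extrinsics': [[-0.6944, -0.3574, 0.6246, -0.2317], [-0.7195, 0.3266, -0.613, 0.5139], [0.0151, -0.875, -0.4839, 0.5652], [0.0, 0.0, 0.0, 1.0]]}
pen_center [(0.59, [217, 350])]
marker_center [(0.62, [333, 128])]
big_knob_center [(0.71, [221, 303])]
small_knob_center [(0.67, [285, 181])]
camera_center [(0.95, [235, 341]), (0.71, [224, 262]), (0.18, [250, 216])]
camera_lens [(0.85, [230, 355]), (0.59, [233, 256])]
pen_tray [(0.76, [183, 285]), (0.66, [175, 360]), (0.42, [224, 305])]
parts_tray [(0.89, [277, 80])]
cam_stand [(0.96, [213, 188])]
watch_center [(0.95, [256, 218]), (0.44, [214, 348])]
wrist {'fx': 298.8109, 'fy': 298.8109, 'cx': 280.9003, 'cy': 207.2599, 'tool_from_camera': [[1.0, -0.0008, -0.0002, -0.0002], [0.0008, 0.9476, 0.3195, -0.083], [-0.0001, -0.3195, 0.9476, -0.1424], [0.0, 0.0, 0.0, 1.0]]}
1.15 [ 0.2129756  -0.61411655  0.2313085 ] [-3.14154749e+00 -2.19960363e-05 -1.23700207e+00]
```

View pics/scene0.png

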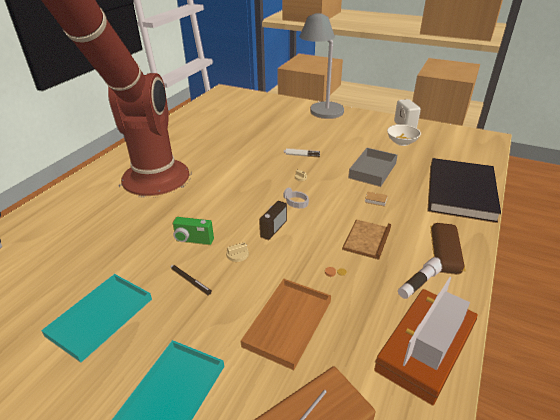

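View pics/side0.png

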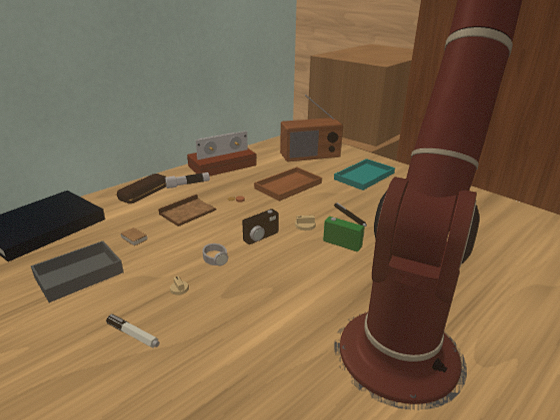

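View pics/wrist0.png

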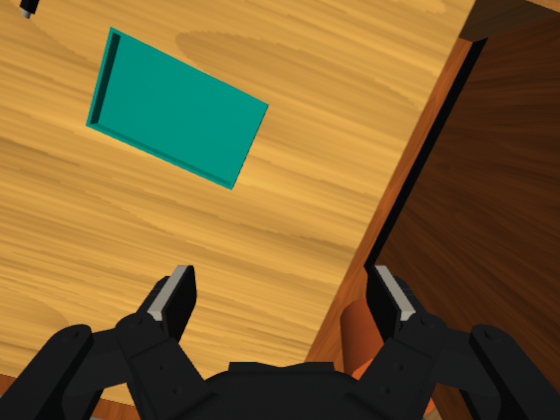

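The pictures show the black pen at scene (278,191), the white marker at (153,302), the big knob at (250,237) and the small knob at (174,300). The black camera is at (219,273), with the green look-alike at (231,193). The wooden pen tray is at (320,288), with turquoise look-alikes at (318,102) and (394,173). The cork stand is at (238,367), the grey parts tray at (167,372) and the watch at (198,297).

```bash
cat > h.py <<'E'
from plant import ctrl
import cv2,numpy as np
from scipy.spatial.transform import Rotation as R
def cam(n,T=None):
    c=ctrl.get_calibration(n); K=(c["fx"],c["fy"],c["cx"],c["cy"])
    if n=="wrist":
        if T is None: T=tool()
        return K,T@np.array(c["tool_from_camera"])
    return K,np.array(c["extrinsics"])
def tool():
    T=np.eye(4);T[:3,:3]=R.from_euler("xyz",ctrl.current_tool_rot()).as_matrix();T[:3,3]=ctrl.current_tcp_pos();return T
def ray(C,rc):
    K,E=C; d=np.array([(rc[1]-K[2])/K[0],(rc[0]-K[3])/K[1],1.]); return E[:3,3],E[:3,:3]@d
def onz(C,rc,z):
    o,d=ray(C,rc); return o+d*(z-o[2])/d[2]
def proj(C,P):
    K,E=C; p=np.linalg.inv(E)@np.r_[P,1]; return np.array([K[1]*p[1]/p[2]+K[3],K[0]*p[0]/p[2]+K[2]])
def tri(obs):
    A=np.zeros((3,3));b=np.zeros(3)
    for C,rc in obs:
        o,d=ray(C,rc);d=d/np.linalg.norm(d);M=np.eye(3)-np.outer(d,d);A+=M;b+=M@o
    return np.linalg.solve(A,b)
E
python3 - <<'E'
from h import *
S,D=cam("scene"),cam("side")
for n,a,b,z in [("pen",(279,191),(217,350),.006),("marker",(153,302),(333,128),.0085),("big",(250,236),(221,303),.013),("small",(172,300),(285,181),.011),("cam",(218,276),(224,262),.03),("tray",(322,288),(183,287),0),("parts",(168,372),(277,80),0),("stand",(241,367),(213,188),0),("watch",(200,297),(256,218),.009)]:
    print(n,onz(S,a,z).round(3),onz(D,b,z).round(3),tri([(S,a),(D,b)]).round(3))
E
```

```text
pen [ 0.351 -0.313  0.006] [ 0.339 -0.304  0.006] [ 0.346 -0.31   0.001]
marker [0.348 0.307 0.008] [0.346 0.316 0.008] [0.347 0.314 0.006]
big [ 0.397 -0.194  0.013] [ 0.4   -0.188  0.013] [ 0.398 -0.191  0.012]
small [0.391 0.193 0.011] [0.394 0.177 0.011] [0.393 0.181 0.016]
cam [ 0.437 -0.063  0.03 ] [ 0.439 -0.082  0.03 ] [ 0.437 -0.074  0.036]
tray [ 0.592 -0.324 -0.   ] [ 0.608 -0.337  0.   ] [ 0.596 -0.327  0.007]
parts [0.576 0.324 0.   ] [0.573 0.311 0.   ] [0.575 0.313 0.003]
stand [ 0.662 -0.017  0.   ] [ 0.653 -0.008  0.   ] [ 0.661 -0.012 -0.004]
watch [0.441 0.058 0.009] [0.427 0.06  0.009] [0.437 0.058 0.005]
```

```bash
cat >> h.py <<'E'
import json
def snap(name,n="wrist"):
    T=tool(); im=ctrl.get_image(n); cv2.imwrite(f"pics/{name}.png",im[:,:,::-1]); np.save(f"pics/{name}.npy",T); return cam(n,T),im
def loadT(name): return cam("wrist",np.load(f"pics/{name}.npy"))
E
python3 - <<'E'
from h import *
ctrl.move_ptp([0.48,-0.13,0.33],[np.pi,0,-np.pi/2])
print(ctrl.current_qpos(),ctrl.current_time_s())
C,im=snap("w1")
z=dict(pen_center=.006,marker_center=.0085,big_knob_center=.013,small_knob_center=.011,camera_center=.03,camera_lens=.029,pen_tray=0,parts_tray=0,cam_stand=0,watch_center=.009)
for t in z:
    print(t,[(round(d["score"],2),np.round(d["at"]).tolist(),onz(C,d["at"],z[t]).round(4).tolist()) for d in ctrl.place_of("wrist",t)][:4])
E
```

```text
[ 0.33849039  0.29034691 -0.15618159  1.68918507  0.04915247  1.16623461
 -1.40342227] 3.175
pen_center [(0.67, [234.0, 390.0], [0.3576, -0.316, 0.006])]
marker_center [(0.63, [240.0, 23.0], [0.3496, 0.3081, 0.0085])]
big_knob_center [(0.77, [211.0, 319.0], [0.4006, -0.1927, 0.013])]
small_knob_center [(0.94, [207.0, 91.0], [0.409, 0.1777, 0.011])]
camera_center [(0.69, [194.0, 244.0], [0.4355, -0.0734, 0.03]), (0.67, [279.0, 319.0], [0.2842, -0.1952, 0.03])]
camera_lens [(0.98, [205.0, 229.0], [0.417, -0.0493, 0.029]), (0.83, [290.0, 336.0], [0.2613, -0.2249, 0.029]), (0.46, [82.0, 413.0], [0.594, -0.3125, 0.029])]
pen_tray [(0.89, [160.0, 546.0], [0.4819, -0.5509, 0.0]), (0.83, [288.0, 470.0], [0.2454, -0.4778, 0.0]), (0.74, [80.0, 413.0], [0.5983, -0.3239, 0.0]), (0.34, [208.0, 227.0], [0.4032, -0.0409, 0.0])]
parts_tray []
cam_stand [(0.67, [32.0, 191.0], [0.6613, -0.0067, 0.0])]
watch_center [(0.6, [184.0, 158.0], [0.4458, 0.0653, 0.009])]
```

View pics/w1.png

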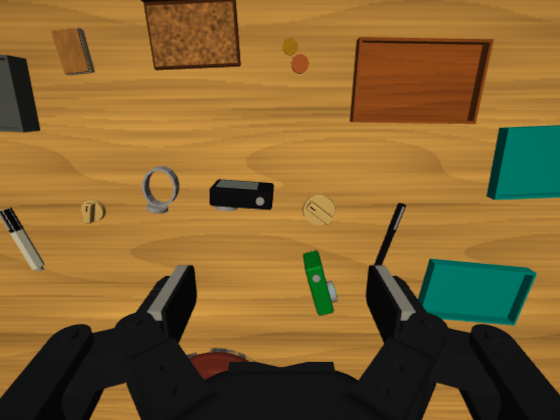

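```bash
python3 - <<'E'
import cv2,numpy as np
im=cv2.imread("pics/w1.png")
a=cv2.resize(im[150:280,190:420],None,fx=3.4,fy=3.4,interpolation=cv2.INTER_CUBIC);cv2.imwrite("pics/c1.png",a)
E
```

```text
(no output)
```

View pics/c1.png

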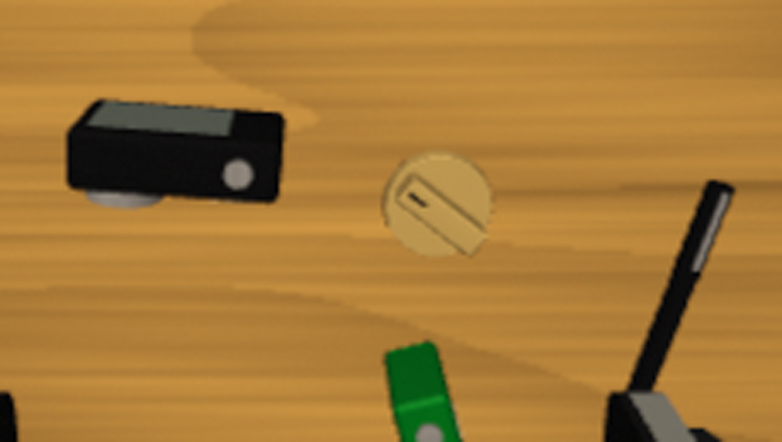

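```bash
cat >> h.py <<'E'
from scipy.optimize import least_squares
def fit_pose(C,pix,model,x0):
    """pix: Nx2 (row,col); model Nx3 local; fits x,y,yaw at z=0"""
    model=np.array(model,float)
    def f(p):
        c,s=np.cos(p[2]),np.sin(p[2]); Rz=np.array([[c,-s,0],[s,c,0],[0,0,1]])
        return np.concatenate([proj(C,Rz@m+[p[0],p[1],0])-np.array(q) for m,q in zip(model,pix)])
    r=least_squares(f,x0); return r.x, np.abs(r.fun).max()
E
python3 - <<'E'
from h import *
C=loadT("w1")
def w(c,r,z): return onz(C,(r,c),z)[:2]
a=w(190+718/3.4,150+185/3.4,.006);b=w(190+640/3.4,150+385/3.4,.006);print("pen",a,b,np.arctan2(*(a-b)[::-1]))
a=w(190+408/3.4,150+187/3.4,.026);b=w(190+479/3.4,150+241/3.4,.026);print("bigbar",a,b,(a+b)/2,np.arctan2(*(a-b)[::-1]))
o=w(190+438/3.4,150+204/3.4,.009);print("skirt",o)
a=w(190+69/3.4,150+184/3.4,.06);b=w(190+277/3.4,150+198/3.4,.06);print("cam top front edge",a,b,np.arctan2(*(a-b)[::-1])-np.pi/2)
print(fit_pose(C,[(122,351),(38,357),(40,492),(123,475)],[(-.055,.09,.02),(.055,.09,.02),(.055,-.09,.02),(-.055,-.09,.02)],[.595,-.325,0]))
E
```

```text
pen [ 0.40973829 -0.32823583] [ 0.30101062 -0.30160005] -0.24024557027655066
bigbar [ 0.41576857 -0.17651788] [ 0.38889942 -0.21070606] [ 0.402334   -0.19361197] 0.9047003520935596
skirt [ 0.40148215 -0.19298489]
cam top front edge [ 0.42876153 -0.02838093] [ 0.42218063 -0.11702395] -0.07410450882227382
(array([ 0.59381927, -0.32398609, -0.0101548 ]), np.float64(1.1750810015692252))
```

```bash
python3 - <<'E'
from h import *
ctrl.move_ptp([0.356,-0.315,0.12],[np.pi,0,-.24-np.pi/2])
C,im=snap("w2"); print(ctrl.current_time_s())
print([(round(d["score"],2),np.round(d["at"]).tolist(),onz(C,d["at"],.006).round(4).tolist()) for d in ctrl.place_of("wrist","pen_center")])
E
```

```text
4.9417
[(0.68, [208.0, 282.0], [0.3539, -0.3141, 0.006])]
```

View pics/w2.png

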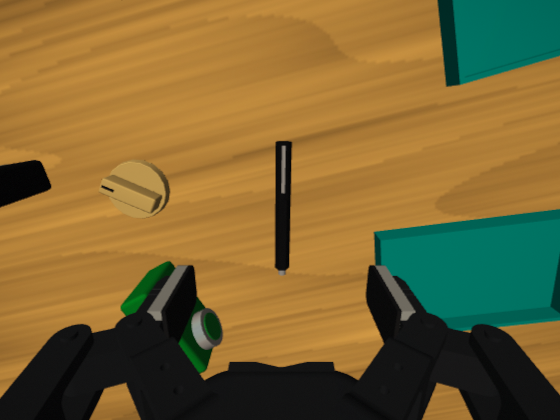

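The wrist view shows the pen between the jaws, from (141,284) to (275,282) and aligned with them. Next I grasp it.

```bash
cat >> h.py <<'E'
PI=np.pi
def down(x,y,z,yaw,speed=.2,**k): return ctrl.move_straight([x,y,z],[PI,0,yaw],speed=speed,**k)
def stat(): print("t",round(ctrl.current_time_s(),2),"open",round(ctrl.current_opening(),3),"tcp",np.round(ctrl.current_tcp_pos(),4),"F",np.round(ctrl.current_ft_force(),1))
E
python3 - <<'E'
from h import *
yaw=-.24-PI/2-.01
ctrl.gripper_to(.5)
down(.354,-.3145,.0025,yaw,.15); stat()
ctrl.gripper_to(0); stat()
down(.354,-.3145,.1,yaw,.25); stat()
ctrl.move_ptp([.57,-.32,.12],[PI,0,-.01])
C,im=snap("w3"); stat()
E
```

```text
t 6.42 open 0.503 tcp [ 0.3544 -0.3149  0.003 ] F [-0.3 -0.8  0.4]
t 6.82 open 0.131 tcp [ 0.3545 -0.3149  0.0035] F [-0.6  0.6  6.4]
t 7.36 open 0.118 tcp [ 0.3539 -0.3145  0.1005] F [-1.3 -0.3 -0.4]
t 8.54 open 0.124 tcp [ 0.5686 -0.32    0.1188] F [ 0.2  0.  -0.1]
```

View pics/w3.png

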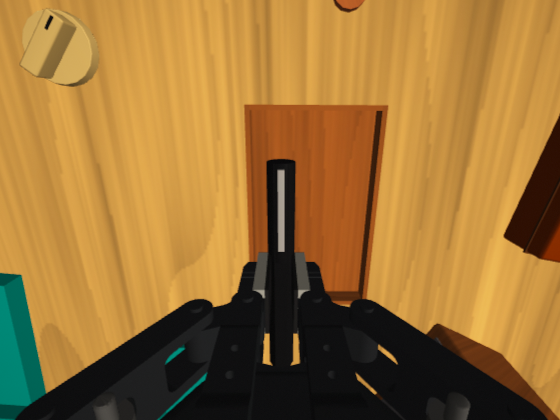

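```bash
python3 - <<'E'
from h import *
C=loadT("w3")
im=cv2.imread("pics/w3.png");a=cv2.resize(im[90:310,230:400],None,fx=2.7,fy=2.7,interpolation=cv2.INTER_CUBIC)
x,e=fit_pose(C,[(105,245),(106,387),(300,367)],[(-.055,.09,.02),(.055,.09,.02),(.055,-.09,.02)],[.594,-.324,0]);print(x,e)
for p in (x,[.5938,-.324,-.01]):
    c,s=np.cos(p[2]),np.sin(p[2])
    q=[proj(C,[p[0]+c*u-s*v,p[1]+s*u+c*v,.02]) for u,v in [(-.055,.09),(.055,.09),(.055,-.09),(-.055,-.09)]];
    pts=np.array([[ (k[1]-230)*2.7,(k[0]-90)*2.7] for k in q],int);cv2.polylines(a,[pts],True,(0,255,0) if p is x else (255,0,0),1)
cv2.imwrite("pics/c3.png",a)
E
```

```text
[ 0.59577606 -0.32587532 -0.00782054] 3.9032328375924976
```

View pics/c3.png

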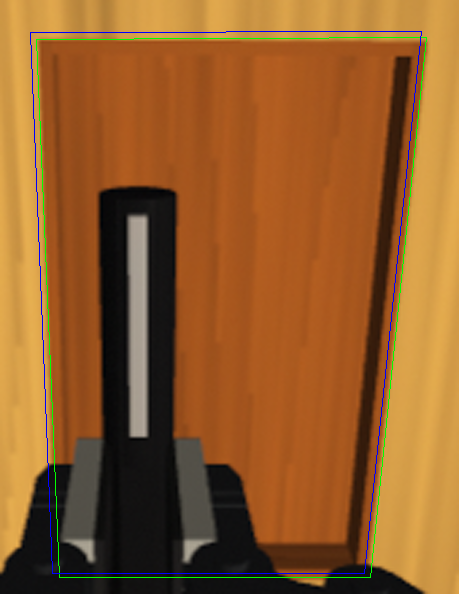

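```bash
python3 - <<'E'
from h import *
yaw=-.008
x,y=.5715,-.326
down(x,y,.035,yaw,.25)
print(down(x,y,.0068,yaw,.06,contact_N=4)); stat()
ctrl.gripper_to(.2); stat()
down(x,y,.14,yaw,.25)
C,im=snap("w4"); stat()
E
```

```text
True
t 9.51 open 0.128 tcp [ 0.5712 -0.326   0.0076] F [-0.2  0.1  4.2]
t 9.75 open 0.204 tcp [ 0.5702 -0.3258  0.0065] F [ 0.1  0.  -1. ]
t 10.48 open 0.2 tcp [ 0.5698 -0.3258  0.1377] F [-0.5  0.6 -0.2]
```

View pics/w4.png

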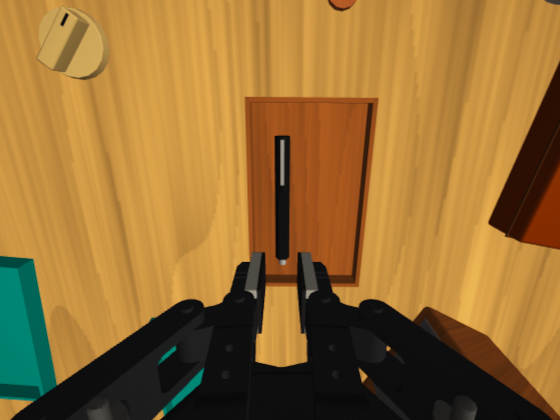

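The pen lies flat and lengthwise on the tray floor, from (135,283) to (263,283), with its clip up. The marker is next.

```bash
python3 - <<'E'
from h import *
C=loadT("w1")
a=onz(C,(209,8),.0085);b=onz(C,(268,40),.0085);y=np.arctan2(a[1]-b[1],a[0]-b[0]);print(a,b,y)
m=(a+b)/2
ctrl.gripper_to(.7)
ctrl.move_ptp([m[0],m[1],.13],[PI,0,y-PI/2 if y>0 else y+PI/2])
C,im=snap("w5"); stat()
print([(round(d["score"],2),np.round(d["at"]).tolist(),onz(C,d["at"],.0085).round(4).tolist()) for d in ctrl.place_of("wrist","marker_center")])
E
```

```text
[0.40423107 0.31593046 0.0085    ] [0.29448344 0.29202054 0.0085    ] 0.21451077507777674
t 13.39 open 0.698 tcp [0.35   0.3035 0.13  ] F [-0.   0.4  0.4]
[(0.9, [198.0, 277.0], [0.3522, 0.3082, 0.0085])]
```

View pics/w5.png

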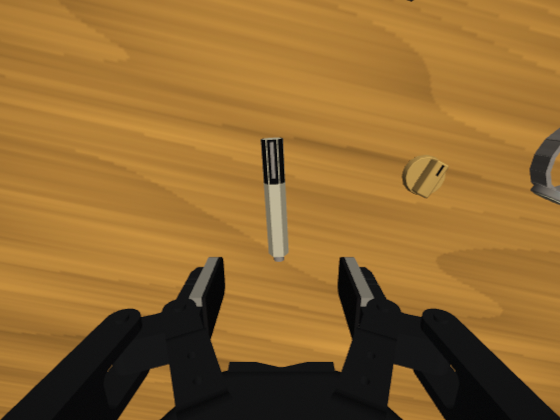

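```bash
python3 - <<'E'
from h import *
C=loadT("w5")
a=onz(C,(138,273),.0085);b=onz(C,(258,279.5),.0085);y=np.arctan2(a[1]-b[1],a[0]-b[0]);m=(a+b)/2;print(a,b,y,m)
yaw=y-PI/2
down(m[0],m[1],.003,yaw,.15)
ctrl.gripper_to(0); stat()
down(m[0],m[1],.1,yaw,.25)
ctrl.move_ptp([.613,-.326,.12],[PI,0,-.008])
C,im=snap("w6"); stat()
E
```

```text
[0.40451702 0.32264794 0.0085    ] [0.29216618 0.29282745 0.0085    ] 0.25944091647133755 [0.3483416 0.3077377 0.0085   ]
t 14.92 open 0.195 tcp [0.3487 0.308  0.0039] F [-0.  -1.1  5.1]
t 17.95 open 0.195 tcp [ 0.6137 -0.324   0.1201] F [ 0.  -0.5 -0.8]
```

View pics/w6.png

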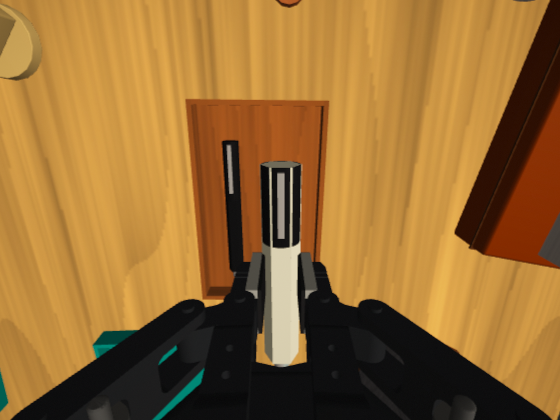

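```bash
python3 - <<'E'
from h import *
yaw=-.008
x,y=.6145,-.326
down(x,y,.04,yaw,.25)
print(down(x,y,.007,yaw,.06,contact_N=4)); stat()
ctrl.gripper_to(.27); stat()
down(x,y,.1,yaw,.25)
C,im=snap("w7"); stat()
E
```

```text
True
t 18.95 open 0.197 tcp [ 0.6139 -0.3261  0.0081] F [-0.4 -0.1  4. ]
t 19.19 open 0.266 tcp [ 0.6128 -0.3259  0.0068] F [-0.5  0.5  0.2]
t 19.76 open 0.271 tcp [ 0.6136 -0.3261  0.0993] F [-0.4 -0.7 -0. ]
```

View pics/w7.png

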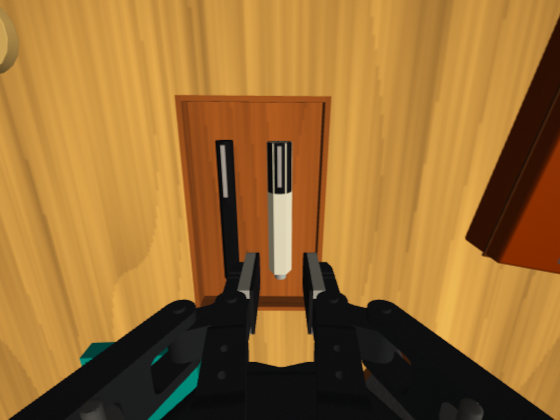

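Pen and marker lie side by side and flat on the floor. The big knob is next.

```bash
python3 - <<'E'
from h import *
ctrl.gripper_to(.5)
ctrl.move_ptp([.4015,-.193,.12],[PI,0,.905-PI/2])
C,im=snap("w8"); stat()
cv2.imwrite("pics/c8.png",cv2.resize(im[130:290,180:380,::-1],None,fx=3.5,fy=3.5,interpolation=cv2.INTER_CUBIC))
print([(round(d["score"],2),np.round(d["at"]).tolist(),onz(C,d["at"],.013).round(4).tolist()) for d in ctrl.place_of("wrist","big_knob_center")])
E
```

```text
t 21.12 open 0.498 tcp [ 0.4036 -0.1937  0.1202] F [-0.1 -0.8 -0.1]
[(0.71, [209.0, 275.0], [0.398, -0.1924, 0.013])]
```

View pics/c8.png

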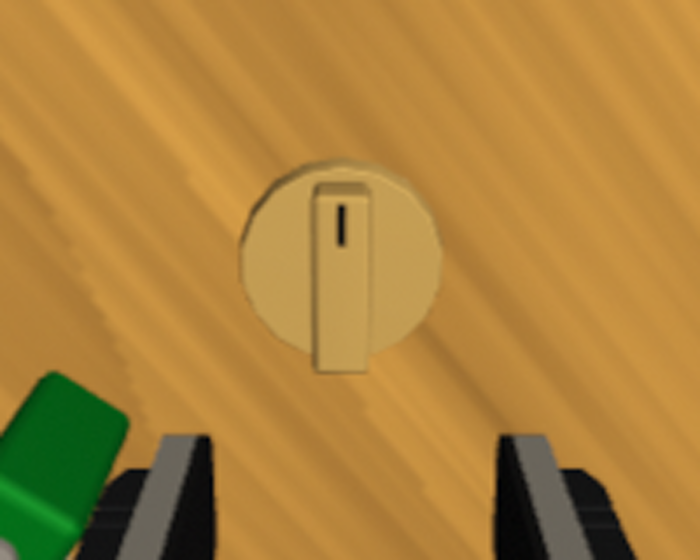

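```bash
python3 - <<'E'
from h import *
C=loadT("w8")
a=onz(C,(185.7,277.6),.026);b=onz(C,(236.3,277.2),.026);m=(a+b)/2;print(m,np.arctan2(a[1]-b[1],a[0]-b[0]),np.linalg.norm(a-b))
s=onz(C,(130+258/3.5,180+341/3.5),.009);print(s)
m=(m+s)/2;yaw=.905-PI/2
down(m[0],m[1],.0108,yaw,.15)
ctrl.gripper_to(0); stat()
down(m[0],m[1],.1,yaw,.25)
ctrl.move_ptp([.575,.26,.17],[PI,0,0.])
C,im=snap("w9"); stat()
print([(round(d["score"],2),np.round(d["at"]).tolist(),onz(C,d["at"],.0).round(4).tolist()) for d in ctrl.place_of("wrist","parts_tray")])
E
```

```text
[ 0.40109704 -0.19270847  0.026     ] 0.8932595128826046 0.04504908583994111
[ 0.40199396 -0.19139156  0.009     ]
t 22.43 open 0.145 tcp [ 0.402  -0.1924  0.0117] F [-0.9  0.2  6. ]
t 24.77 open 0.144 tcp [0.5757 0.2576 0.1695] F [ 0.3 -0.3  0.8]
[(0.95, [138.0, 283.0], [0.5783, 0.3093, 0.0])]
```

View pics/w9.png

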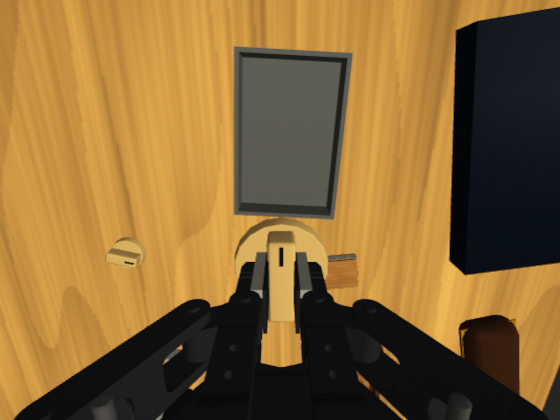

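```bash
python3 - <<'E'
from h import *
C=loadT("w9")
p,e=fit_pose(C,[(47,235),(53,352),(218,334),(215,235)],[(-.05,.075,.032),(.05,.075,.032),(.05,-.075,.032),(-.05,-.075,.032)],[.575,.31,0]);print(p,e)
im=cv2.imread("pics/w9.png");c,s=np.cos(p[2]),np.sin(p[2])
q=np.array([proj(C,[p[0]+c*u-s*v,p[1]+s*u+c*v,.032]) for u,v in [(-.05,.075),(.05,.075),(.05,-.075),(-.05,-.075)]]);
a=cv2.resize(im[30:240,210:380],None,fx=2.7,fy=2.7)
cv2.polylines(a,[((q[:,::-1]-[210,30])*2.7).astype(int)],True,(0,255,0),1);cv2.imwrite("pics/c9.png",a)
E
```

```text
[ 0.58365845  0.31012016 -0.04876872] 1.2227476382413442
```

View pics/c9.png

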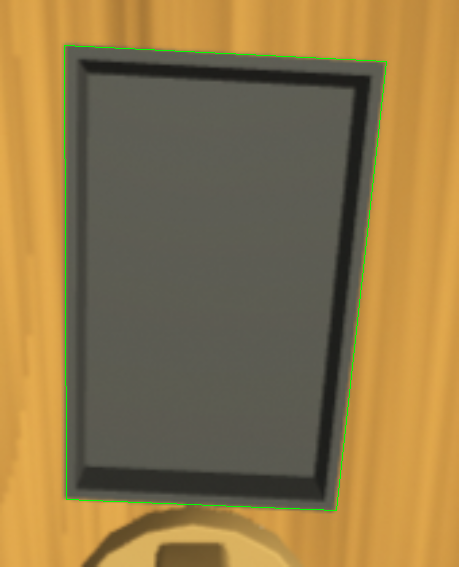

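```bash
cat >> h.py <<'E'
PT=(.5837,.3101,-.049)
def loc(P,u,v):
    c,s=np.cos(P[2]),np.sin(P[2]); return P[0]+c*u-s*v,P[1]+s*u+c*v
E
python3 - <<'E'
from h import *
x,y=loc(PT,0,-.034);yaw=PT[2]
ctrl.move_ptp([x,y,.08],[PI,0,yaw])
down(x,y,.03,yaw,.2)
print(down(x,y,.0145,yaw,.05,contact_N=4)); stat()
ctrl.gripper_to(.26); stat()
down(x,y,.1,yaw,.25)
ctrl.gripper_to(.45)
# small knob
C=loadT("w5"); a=onz(C,(188,420),.022)
ctrl.move_ptp([.403,.183,.12],[PI,0,-.0])
C,im=snap("w10"); stat()
print([(round(d["score"],2),np.round(d["at"]).tolist(),onz(C,d["at"],.011).round(4).tolist()) for d in ctrl.place_of("wrist","small_knob_center")])
E
```

```text
True
t 26.03 open 0.148 tcp [0.583  0.2767 0.0158] F [-1.   0.5  4.1]
t 26.29 open 0.26 tcp [0.582  0.2758 0.0144] F [0.4 0.7 0.3]
t 27.96 open 0.452 tcp [0.4051 0.1844 0.1202] F [-0.2  0.3  0.1]
[(0.72, [207.0, 275.0], [0.4003, 0.1826, 0.011])]
```

View pics/w10.png

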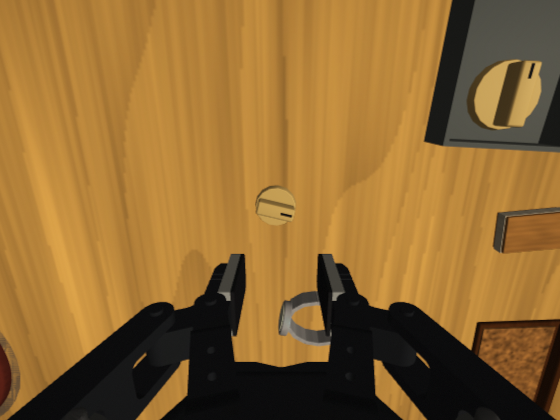

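```bash
python3 - <<'E'
import cv2
im=cv2.imread("pics/w10.png");cv2.imwrite("pics/c10.png",cv2.resize(im[170:240,235:315],None,fx=8,fy=8,interpolation=cv2.INTER_CUBIC))
E
```

```text
(no output)
```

View pics/c10.png

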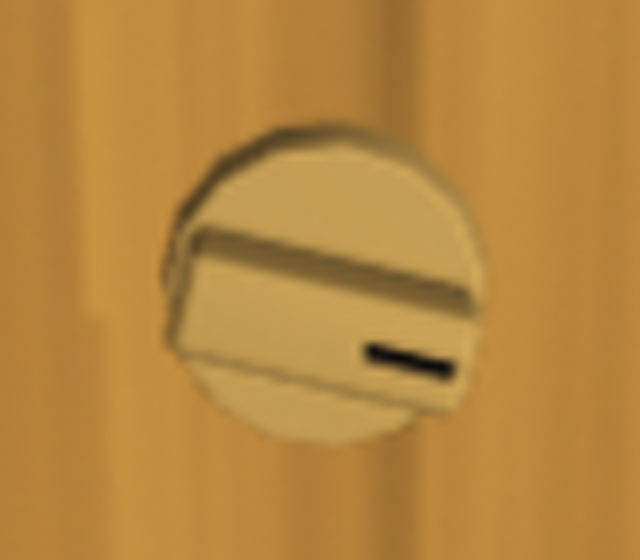

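```bash
python3 - <<'E'
from h import *
C=loadT("w10")
a=onz(C,(215.4,293.25),.022);b=onz(C,(207.25,258.75),.022);m=(a+b)/2;by=np.arctan2(a[1]-b[1],a[0]-b[0]);print(m,by,np.linalg.norm(a-b))
yaw=by-PI/2
ctrl.move_ptp([m[0],m[1],.07],[PI,0,yaw])
down(m[0],m[1],.0098,yaw,.15); stat()
ctrl.gripper_to(0); stat()
down(m[0],m[1],.1,yaw,.25)
x,y=loc(PT,0,.036);yaw=PT[2]-PI/2
ctrl.move_ptp([x,y,.12],[PI,0,yaw]);C,im=snap("w11"); stat()
E
```

```text
[0.40154614 0.18203795 0.022     ] -0.24763521675579805 0.030342082394242256
t 29.85 open 0.444 tcp [0.4016 0.1821 0.0099] F [-0.2  0.3  0.1]
t 30.21 open 0.119 tcp [0.4022 0.1823 0.0109] F [-1.5 -0.8  5.4]
t 31.74 open 0.118 tcp [0.5842 0.3445 0.1187] F [ 0.8  0.2 -0.9]
```

View pics/w11.png

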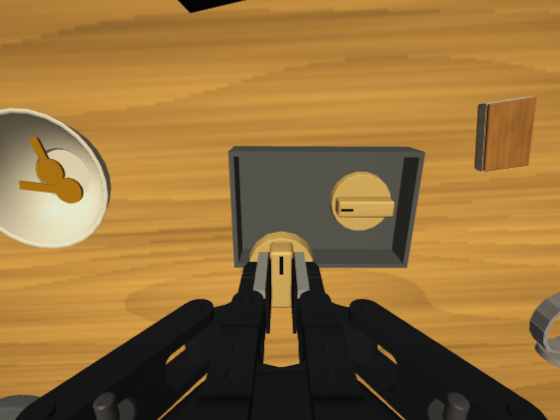

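```bash
python3 - <<'E'
from h import *
x,y=loc(PT,0,.036);yaw=PT[2]-PI/2
down(x,y,.035,yaw,.25)
print(down(x,y,.0135,yaw,.05,contact_N=4)); stat()
ctrl.gripper_to(.22); stat()
down(x,y,.12,yaw,.25); snap("w12")
ctrl.gripper_to(.8)
ctrl.move_ptp([.437,-.08,.16],[PI,0,-.07])
C,im=snap("w13"); stat()
for t,z in (("camera_center",.03),("camera_lens",.029)): print([(round(d["score"],2),np.round(d["at"]).tolist(),onz(C,d["at"],z).round(4).tolist()) for d in ctrl.place_of("wrist",t)])
E
```

```text
True
t 32.67 open 0.123 tcp [0.5858 0.3462 0.015 ] F [ 0.6 -0.3  3.6]
t 32.92 open 0.22 tcp [0.5848 0.3453 0.0136] F [ 0.5  0.2 -0.3]
t 35.79 open 0.801 tcp [ 0.4378 -0.0793  0.1602] F [-0.2  0.6 -1. ]
[(0.59, [189.0, 279.0], [0.4371, -0.0705, 0.03]), (0.58, [306.0, 143.0], [0.2808, -0.1904, 0.03])]
[(0.68, [370.0, 435.0], [0.6061, -0.3054, 0.029]), (0.63, [164.0, 253.0], [0.4151, -0.0452, 0.029])]
```

View pics/w12.png

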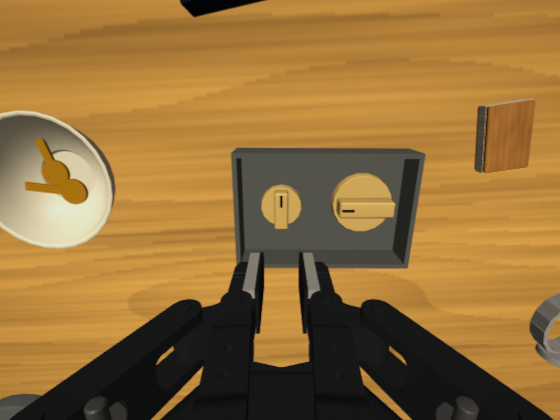

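View pics/w13.png

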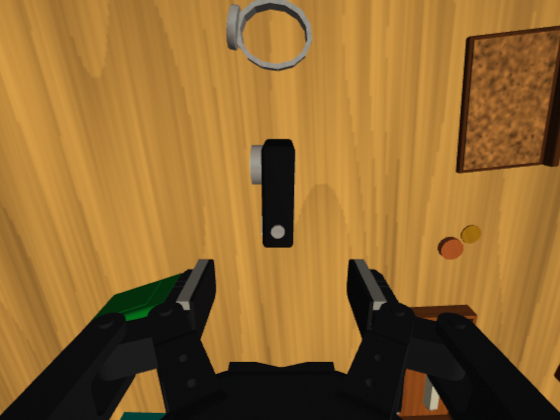

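Both knobs sit flat in the grey tray. The black camera is at (193,278), lens to the left; the green look-alike is at (295,145). Enlarging before the grasp:

```bash
python3 - <<'E'
import cv2
im=cv2.imread("pics/w13.png");cv2.imwrite("pics/c13.png",cv2.resize(im[130:260,220:340],None,fx=4.5,fy=4.5,interpolation=cv2.INTER_CUBIC).clip(0,255))
g=cv2.resize(im[130:260,220:340],None,fx=4.5,fy=4.5,interpolation=cv2.INTER_CUBIC); import numpy as np
cv2.imwrite("pics/c13.png",np.clip(g.astype(float)*1.0+ (255-g)*0.0+ 40*(g<60),0,255).astype('uint8') if 0 else (255*(g/255.)**.5).astype('uint8'))
E
```

```text
(no output)
```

View pics/c13.png

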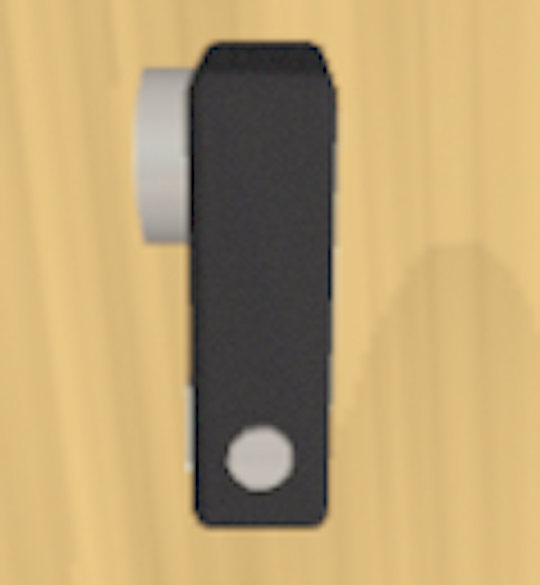

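```bash
python3 - <<'E'
from h import *
C=loadT("w13")
px=[(191,76),(337,78),(327,526),(194,527)]
p,e=fit_pose(C,[(130+r/4.5,220+c/4.5) for c,r in px],[(-.014,.046,.06),(.014,.046,.06),(.014,-.046,.06),(-.014,-.046,.06)],[.437,-.072,-.07]);print(p,e)
# stand: cork corner px from w13 full image, visible left part
im=cv2.imread("pics/w13.png");cv2.imwrite("pics/c13b.png",cv2.resize(im[15:185,440:560],None,fx=3.5,fy=3.5,interpolation=cv2.INTER_CUBIC))
E
```

```text
[ 0.43679903 -0.07222298 -0.08040588] 2.3879369030721307
```

View pics/c13b.png

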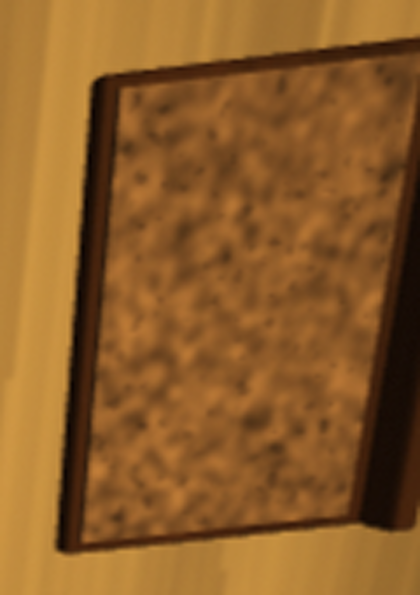

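```bash
python3 - <<'E'
from h import *
P=(.4368,-.0722,-.08); x,y=loc(P,0,-.008);yaw=P[2]
ctrl.gripper_to(.6)
ctrl.move_ptp([x,y,.1],[PI,0,yaw])
down(x,y,.025,yaw,.15); stat()
ctrl.gripper_to(0); stat()
down(x,y,.12,yaw,.15); stat()
ctrl.move_ptp([.62,-.1,.2],[PI,0,0.]); C,im=snap("w14"); stat()
ctrl.get_image("scene")
E
```

```text
t 37.2 open 0.597 tcp [ 0.4373 -0.0801  0.0261] F [-0.3 -0.5  0.1]
t 37.53 open 0.325 tcp [ 0.4367 -0.0803  0.0261] F [-1.9 -0.4  5.4]
t 38.32 open 0.322 tcp [ 0.4354 -0.0805  0.1194] F [-0.   0.2 -2.1]
t 39.19 open 0.322 tcp [ 0.6178 -0.0997  0.1982] F [ 0.3  0.3 -2.6]
```

View pics/w14.png

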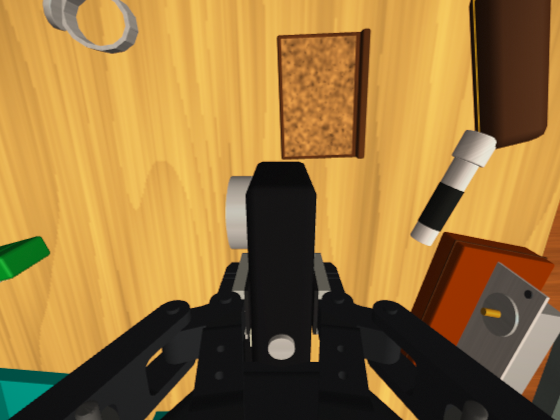

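```bash
python3 - <<'E'
import cv2
im=cv2.imread("pics/w14.png");cv2.imwrite("pics/c14.png",cv2.resize(im[20:170,265:385],None,fx=4.5,fy=3.9,interpolation=cv2.INTER_CUBIC))
E
```

```text
(no output)
```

View pics/c14.png

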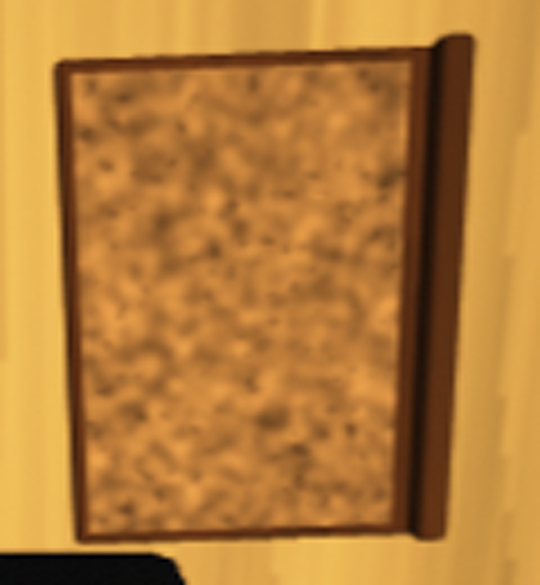

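```bash
python3 - <<'E'
from h import *
C=loadT("w14")
px=[(57,63),(80,542),(475,36),(444,540),(441,41),(415,538)]
m=[(-.045,.062,.0075),(-.045,-.062,.0075),(.045,.062,.018),(.045,-.062,.018),(.037,.062,.018),(.037,-.062,.018)]
pp=[(20+r/3.9,265+c/4.5) for c,r in px]
p,e=fit_pose(C,pp,m,[.66,-.01,0]);print(p,e)
C2=loadT("w13")
p2,e2=fit_pose(C2,[(15+r/3.5,440+c/3.5) for c,r in [(96,77),(60,551)]],m[:2],[.66,-.01,0]);print(p2,e2)
# held camera pose relative to the tool: project expected
T=np.load("pics/w14.npy"); print(R.from_matrix(T[:3,:3]).as_euler("xyz"))
f=T[:3,:3]
for q in [(-.014,.046),(.014,.046)]:
    tl=np.array([q[0],-(q[1]+.008),.025-.06]); print(proj(C,T[:3,3]+f@tl))
E
```

```text
[ 0.66091744 -0.01078814  0.03798289] 1.771526623899831
[ 0.65889481 -0.00980057  0.04695834] 1.758049584277046
[3.14146753e+00 4.88425890e-03 1.11413862e-03]
[187.83510324 241.13832356]
[187.78320747 316.5759934 ]
```

```bash
python3 - <<'E'
from h import *
P=(.6605,-.0106,.04); x,y=loc(P,-.002,-.008);yaw=P[2]
ctrl.move_ptp([x,y,.11],[PI,0,yaw])
down(x,y,.05,yaw,.12); stat()
print(down(x,y,.0325,yaw,.025,contact_N=2.5)); stat()
snap("w15"); snap("s15","scene")
E
```

```text
t 40.47 open 0.32 tcp [ 0.6594 -0.0189  0.0507] F [ 0.3  0.  -2. ]
True
t 41.08 open 0.323 tcp [ 0.6586 -0.0188  0.0343] F [-0.1  0.4  4.8]
```

View pics/w15.png

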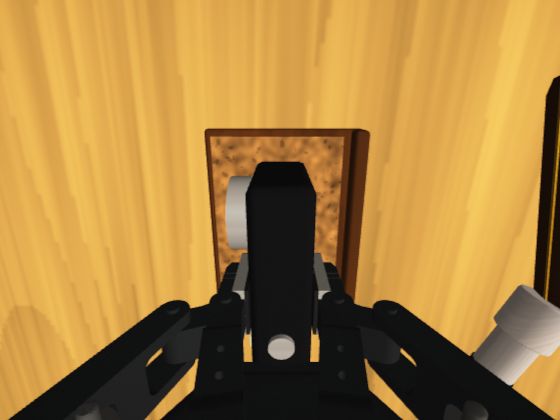

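View pics/s15.png

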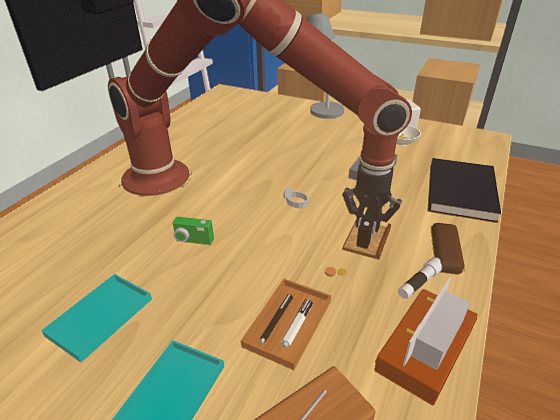

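```bash
python3 - <<'E'
from h import *
p=ctrl.current_tcp_pos(); yaw=.04
ctrl.gripper_to(.52); stat()
down(p[0],p[1],.13,yaw,.15)
ctrl.move_ptp([.60,-.03,.22],[PI,0,yaw]); C,im=snap("w16"); stat()
for t,z in (("camera_center",.038),("camera_lens",.037),("cam_stand",0)): print([(round(d["score"],2),np.round(d["at"]).tolist(),onz(C,d["at"],z).round(4).tolist()) for d in ctrl.place_of("wrist",t)])
snap("s16","scene");snap("d16","side")
a=cv2.imread("pics/s16.png")[150:390,230:430]; b=cv2.imread("pics/d16.png")[140:300,20:330]
cv2.imwrite("pics/c16s.png",cv2.resize(a,None,fx=2.5,fy=2.5)); cv2.imwrite("pics/c16d.png",cv2.resize(b,None,fx=2.5,fy=2.5))
E
```

```text
t 41.48 open 0.519 tcp [ 0.6569 -0.0195  0.0323] F [-0.6 -0.2  0.2]
t 42.84 open 0.522 tcp [ 0.5994 -0.0307  0.2187] F [-0.1  0.1 -1. ]
[(0.78, [298.0, 30.0], [0.2866, -0.1913, 0.038]), (0.71, [169.0, 337.0], [0.6606, -0.0105, 0.038]), (0.32, [147.0, 316.0], [0.6356, 0.0123, 0.038])]
[(0.79, [147.0, 316.0], [0.6358, 0.0123, 0.037]), (0.57, [311.0, 24.0], [0.2718, -0.2139, 0.037])]
[(0.65, [161.0, 330.0], [0.6593, -0.009, 0.0])]
```

View pics/w16.png

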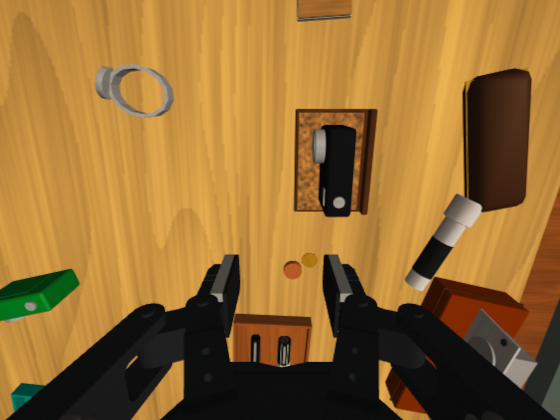

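View pics/c16s.png

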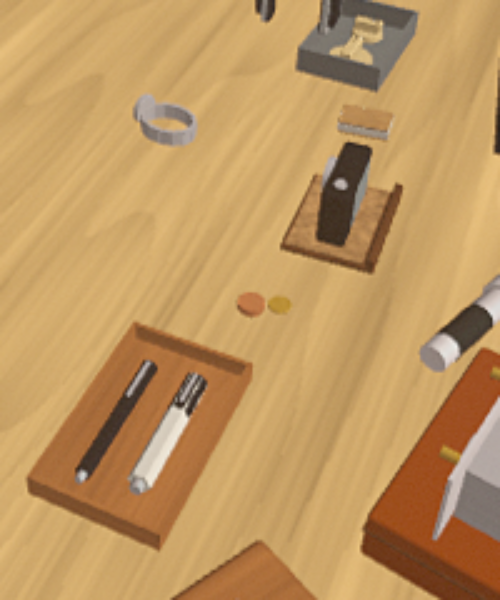

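View pics/c16d.png

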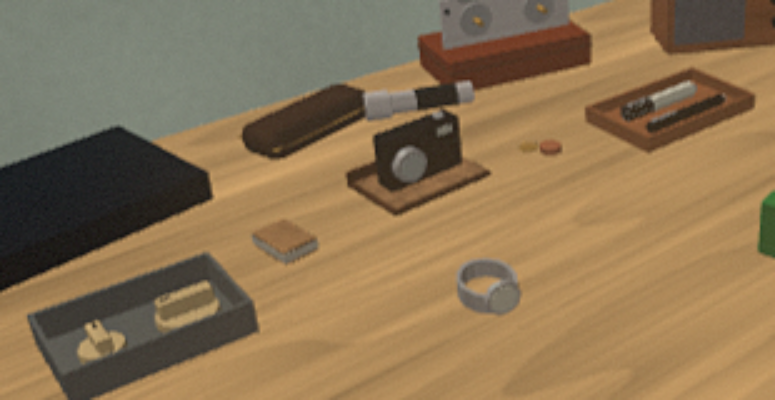

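All three views show the job done. The measured camera centre is within about 2 mm of the stand's centre, so I am handing it in.

```bash
python3 - <<'E'
from h import *
ctrl.job_done(); stat()
E
```

```text
the job is handed in; nothing more can be done
the job is handed in; nothing more can be done
```

The job is done and handed in, after about 43 s of the 112 s allowed. I worked in the order asked: pen, marker, large knob, small knob, then the black camera.

- **Pen tray:** the pen and marker lie side by side, flat and lengthwise on the floor of the wooden tray.
- **Parts tray:** both knobs sit flat, grip upwards, beside one another on the floor of the grey tray.
- **Camera:** it stands upright on the cork, with its back parallel to the lip and its lens facing out of the open side. The networks put its centre at (0.661, -0.011) and the stand's at (0.659, -0.009), about 2 mm apart. It was lowered slowly until it touched; the force reading rose by about 7 N against the 2.5 N stop I had set.
- **Left alone:** I never reached for the wristwatch, the turquoise trays or the green camera, and they show no change in the last pictures.

The gripper was open and clear of everything at the end, and no check failed. My two estimates of the stand's angle, 0.038 and 0.047 rad, differed slightly. I set the camera at 0.04 rad, close to the better view, which showed the whole stand.

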